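Set the metering valve two turns open

TASK

Set the air metering valve next to the microscope: turn its wheel clockwise by the crank handle until it is closed against its stop, then open it anticlockwise exactly two full turns. Finish with the crank handle still gripped between the fingers, holding the wheel still there: do not let go. Leave the small bar-handled shut-off valve alone and do not knock over or push about the things lying around.

Things in the scene. Friction and masses are not known exactly. Their poses are not given: they have to be found in the camera images.
- metering_valve (a joint): angle of the valve wheel in rad, counted over whole turns: 0 = closed, against the hard stop; grows as the wheel turns anticlockwise seen from above (opening), up to 28.3 (four and a half turns), where the other stop is. Starts between 2.0 and 6.8. The wheel turns about a vertical axis, does not rise, stays where it is left and needs about 0.12 N m (2 to 3 N at the crank handle).
- wheel_axis (a point): the point on the vertical axis of the wheel, at the middle of its rim (124 mm above the work surface). Bare aluminium wheel with three spokes: rim radius 55 mm to the middle of a 12 mm thick round bar; the hub ends 16 mm above this point. It sits on a brass valve on a fixed aluminium base plate (110 x 300 mm) with a gauge, face up (81 mm high, 110 mm to one side of the axis), and the shut-off valve (115 mm to the other side).
- crank_handle: the crank handle: an upright black plastic cylinder, 24 mm in diameter and 56 mm tall, standing on the rim of the wheel, its axis 55 mm from the wheel's axis. Origin at its centre (half-way up), 162 mm above the work surface; its lower end is 4 mm above the rim's top. It travels in a circle as the wheel turns and spins freely on its own pin, so the hand need not turn with it. z up.
- shutoff (a joint): angle in rad of the small shut-off valve's bar handle (52 x 10 mm bar, top 82 mm above the work surface, 115 mm from the wheel's axis on the same base plate); 0 at the start; to be left alone (moves freely at a light touch).
- mount_a: bystander: black resin specimen mount, disc 30 mm in diameter, 20 mm tall, steel coupon on top; origin at the centre of its underside.
- mount_b: bystander: larger resin mount, disc 40 mm in diameter, 22 mm tall; origin at the centre of its underside.
- spanner: bystander: steel spanner 160 mm long, lying flat; origin under its middle, x along it.
- dropper: bystander: small bottle, 36 mm in diameter and 75 mm tall; origin at the centre of its underside.
- dish: bystander: shallow glass dish, 90 mm in diameter, 16 mm tall; origin at the centre of its underside.
- eyepiece: bystander: black microscope eyepiece standing on end, 34 mm in diameter, 52 mm tall; origin at the centre of its underside.
- mouse: bystander: black computer mouse, 105 x 60 mm, 34 mm tall; origin at the centre of its underside.

How it is judged:
By the outcome, as a careful person would: the job done as asked, in the order asked, and still so for the second after the job is handed in, while the arm keeps its last pose, push and grip.
It also fails if it takes over 72 s, if anything falls off the work surface, if the arm or the gripper's body presses on something with over 40 N, if the wrist force passes 120 N, or if a joint passes its speed limit or range.

ROBOT

A 6-joint arm with a two-finger parallel gripper is mounted at the origin on the work surface. World frame = base frame: x ahead of the robot, y to its left, z up, the work surface at z = 0. Lengths are in mm, angles in rad, forces in N, time in s.
With the tool pointing down it reaches from about 350 to 875 mm from the base axis. Payload 4.2 kg.
Tool frame: the origin (TCP) lies at the very end of the fingers, on their centre line; the grasp point (between the pads) lies 19 mm behind it; z points along the fingers, y is the line along which they close (so a half turn about z gives the same grasp; the last joint's range is limited). The gripper opens to 85 mm and grips with 20 to 120 N. Pads are 22 mm wide; open, the fingers measure 114 mm over their backs; the gripper's body (76 mm by 85 mm) begins 54 mm behind the grasp point. The pads swing forward as they close: fully open they stand 13 mm farther back than shut.
Start: joints at [1.589, 0.385, 0.008, 0, -1.194, -0.259], TCP at [149.018, 606.954, 231.312] pointing down, gripper open.
Joint ranges: [-3.14, 3.14], [-1.21, 2.06], [-1.07, 1.41], [-3.16, 2.05], [-2.99, -0.16], [-3.1, 3.1]. Speed limits (rad/s): [2.79, 2.79, 3.14, 3.14, 3.14, 3.14].

INTERFACE

Orientations are given as a unit quaternion [x, y, z, w].
In Python, from bench import arm gives the robot as it stands.
- The arm moves only by the tool servo_tool, never from a script. Its argument "rows" is a list that holds one entry, the list of rows, each a list of 7 numbers: the finger opening in mm, from 0 to 85.4, then the shift along the tool's x, y, z in mm, then the turn, a rotation vector about the tool's x, y, z in rad. A call has 1 to 10 rows; each row is the pose to reach, as a shift and turn from the pose commanded when the call began, along the tool's axes at that moment; what a row does not reach only later rows make up. A row lasts 1/8 s, in which the tool goes at most 62.5 mm and 10.7 degrees, less where a joint would pass 70% of its speed; a pose out of reach is approached as far as the arm can. A call with a gripper value outside its range is refused whole. The fingers move at their own pace and stop on an object; the grip force is fixed at half the most. Time passes only in rows, so rows that repeat a pose let the fingers close. It gives the time, the measured TCP pose, the force, the opening and the grip force at its end, in the units of the state.
- arm.read_state(): the state, without advancing time (a new reading comes with each control period).
- arm.get_image(name): name is "side" or "top" or "wrist"; returns the picture (420x560x3 uint8, red, green, blue); there is no depth.
- arm.camera_params(name): a dict with "intrinsics" (3x3 intrinsics, pixels), "R" (3x3) and "t" (3): a world point X has camera coordinates R X + t. Camera axes: x right, y down, z forward; pixel columns grow to the right and rows downward; lengths in mm; the calibration is good to about 2 mm. A picture is of the moment at which its call begins: read the wrist's pose just before it. camera_params takes no time and is no camera call; for the wrist camera it gives the pose at the moment of the call.
- arm.job_done(): hands the job in; it is judged then, once.
The state is a dict: "clock": time; "joints": joint angles; "joint_vel": joint speeds; "joint_efforts": joint torques, N m; "position": TCP position; "ee_rot": TCP orientation; "contact_force": force on the tool from outside, world axes, zero at the start; "wrist_torque": the same for the moment, N m; "gripper_width": finger opening in mm; "grasp_force": force on a finger pad.
Only numpy, scipy, OpenCV 4.12 (cv2) and the standard library are available. Lean on these libraries where they do the work, as an engineer would, in place of code of your own. Each camera call takes 0.05 s, during which the arm holds its last target. There are 200 camera calls.

## Working session

There is one attempt and no reset: what is moved stays moved. The work goes in short steps, Python scripts to look and compute and a tool call to move; the robot and the scene stay as the last step left them, time stands still between calls to the robot, and variables do not carry over. Pictures are saved under pics/ and viewed, at most 10 in all, crops included, and the job is handed in when it is done.

Besides the shell and the picture viewer there is one more tool, called after "Emit:" as name(argument=value, ...) on one line, values as JSON. servo_tool: Moves the arm, as the interface text tells. Its arguments: {"type":"object","properties":{"rows":{"type":"array"}},"required":["rows"]}

```bash
mkdir -p pics; python3 - <<'E'
from bench import arm
import cv2,numpy as np
s=arm.read_state();print(s)
a=arm.get_image("top");b=arm.get_image("side")
for n,i in(("top",a),("side",b)):
    cv2.imwrite(f"pics/{n}1.png",i[:,:,::-1])
    p=arm.camera_params(n);print(n,np.round(p["intrinsics"],1).tolist(),np.round(p["R"],4).tolist(),np.round(p["t"],1).tolist())
E
```

```text
{'clock': 0.0, 'joints': array([ 1.58862164e+00,  3.85551210e-01,  6.61493228e-03, -5.04799718e-04,
       -1.19401819e+00, -2.58622290e-01]), 'joint_vel': array([ 1.41352506e-03,  1.75236509e-04,  5.71589522e-04, -1.18185553e-04,
       -2.02794361e-05, -3.18732929e-04]), 'joint_efforts': array([ 1.80344145e-03, -3.92289877e+01,  1.88404852e+01,  4.18605298e+00,
       -4.60003648e-03, -1.54258835e-06]), 'position': array([148.87525616, 606.39649237, 230.21970185]), 'ee_rot': array([ 9.92749060e-01, -1.20200189e-01, -8.36786462e-05,  1.10110218e-03]), 'contact_force': array([-0.25148783, -0.13736823, -0.22324443]), 'wrist_torque': array([-0.00072102,  0.03506921, -0.03204141]), 'grasp_force': 0.0, 'gripper_width': 84.98022248498384}
top [[386.0, 0.0, 280.3], [0.0, 386.0, 210.5], [0.0, 0.0, 1.0]] [[0.0188, -0.9998, -0.0008], [-0.9819, -0.0183, -0.1886], [0.1886, 0.0043, -0.9821]] [-14.1, 574.1, 1055.9]
side [[380.8, 0.0, 280.1], [0.0, 380.8, 210.8], [0.0, 0.0, 1.0]] [[0.986, -0.1661, 0.0121], [-0.1109, -0.7095, -0.6959], [0.1242, 0.6849, -0.718]] [-526.5, 146.0, 1012.4]
```

View pics/top1.png

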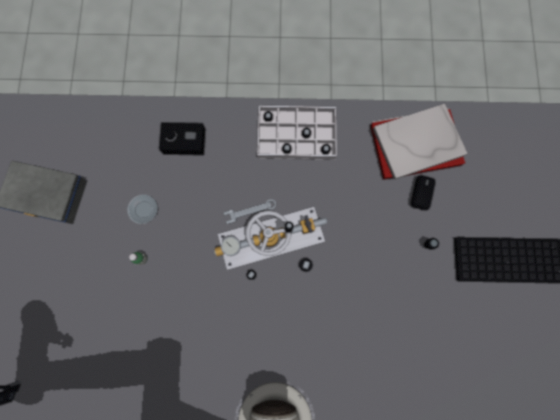

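View pics/side1.png

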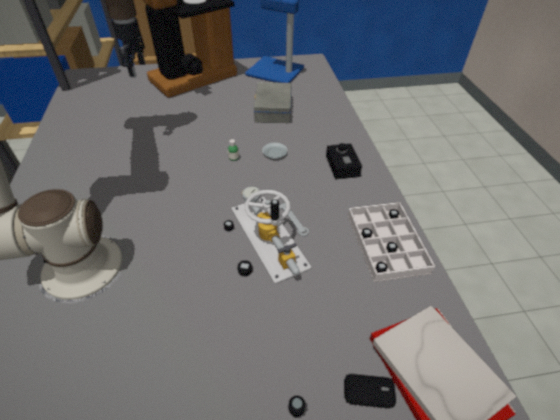

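The top view shows the wheel centred near (268,233), the crank handle at (289,227), the shut-off valve at (307,225), the gauge at (231,245) and the spanner at (250,211). In the side view the handle is at (275,208).

```bash
cat > h.py <<'E'
import numpy as np,cv2
from bench import arm
from scipy.spatial.transform import Rotation as Ro
def ray(p,u,v):
    R,t,K=(np.array(p[k]) for k in("R","t","intrinsics"))
    return -R.T@t, R.T@np.linalg.solve(K,[u,v,1])
def onz(p,u,v,z):
    c,d=ray(p,u,v); return c+d*(z-c[2])/d[2]
def blobs(img,mask,minA=20):
    n,l,s,c=cv2.connectedComponentsWithStats(mask.astype(np.uint8))
    return [(np.round(c[i],1).tolist(),s[i].tolist()) for i in range(1,n) if s[i][4]>=minA]
def loc(tgt):
    s=arm.read_state();return Ro.from_quat(s["ee_rot"]).inv().apply(np.array(tgt)-s["position"])
E
python3 - <<'E'
from h import *
p=arm.camera_params("top");q=arm.camera_params("side")
print("axis",onz(p,268,233,124),"handle",onz(p,289,227,175),"side handle",onz(q,275,208,165))
for n,uv,z in(("gauge",(231,245),81),("shut",(307,225),80),("barend",(326,221),80),("mA",(251,274),20),("mB",(306,265),22),("spanL",(230,217),5),("spanR",(272,204),5)):print(n,onz(p,*uv,z).round())
c=arm.camera_params("wrist");s=arm.read_state()
R=Ro.from_quat(s["ee_rot"]).as_matrix()
print("cam in tool",R.T@(-np.array(c["R"]).T@c["t"]-s["position"]),"\n",np.array(c["R"])@R,c["intrinsics"], "toolx",R[:,0],"tooly",R[:,1])
E
```

```text
axis [499.38183833  27.98605349 124.        ] handle [508.99498701 -26.74586527 175.        ] side handle [514.61261498 -26.93492557 165.        ]
gauge [470. 131.  81.]
shut [530. -79.  80.]
barend [ 542. -132.   80.]
mA [393.  78.  20.]
mB [422. -80.  22.]
spanL [561. 147.   5.]
spanR [603.  22.   5.]
cam in tool [  75.99836572    0.38430229 -142.59748457] 
 [[ 6.95280183e-04  9.99999624e-01 -5.17515275e-04]
 [-9.53729095e-01  5.07509443e-04 -3.00666851e-01]
 [-3.00666475e-01  7.02617078e-04  9.53729090e-01]] [[340.20888288   0.         281.05987512]
 [  0.         340.20888288 211.79817772]
 [  0.           0.           1.        ]] toolx [ 9.71108754e-01 -2.38637339e-01  9.10396306e-05] tooly [-0.23863707 -0.97110693  0.00192041]
```

Emit:
servo_tool(rows=[[[85,15,16,-5,0,0,0],[85,45,48,-20,0,0,0],[85,80,84,-30,0,0,0],[85,120,126,-30,0,0,0],[85,160,168,-30,0,0,0],[85,200,210,-30,0,0,0],[85,240,252,-30,0,0,0],[85,280,294,-30,0,0,0],[85,320,336,-30,0,0,0],[85,360,378,-30,0,0,0]]])

```text
clock: 1.35
position: [408.5, 151.3, 261.7]
ee_rot: [0.993, -0.12, 0.0, -0.0]
contact_force: [1.2, 0.4, 0.1]
gripper_width: 85.0
grasp_force: 0.0
```

Emit:
servo_tool(rows=[[[85,40,42,0,0,0,0],[85,78,82,0,0,0,0],[85,108,115,0,0,0,0],[85,130,138,0,0,0,0],[85,140,148,0,0,0,0],[85,142,150,0,0,0,0],[85,142,150,0,0,0,0],[85,142,150,0,0,0,0]]])

```text
clock: 2.35
position: [510.2, -24.7, 261.5]
ee_rot: [0.993, -0.119, 0.0, -0.0]
contact_force: [-0.1, -0.2, -0.1]
gripper_width: 85.3
grasp_force: 0.0
```

```bash
python3 - <<'E'
from h import *
s=arm.read_state();p=arm.camera_params("wrist");i=arm.get_image("wrist")
cv2.imwrite("pics/w1.png",i[:,:,::-1])
print(s["position"],s["ee_rot"],s["joints"],s["clock"])
E
```

```text
[510.23941117 -24.73608085 261.50227902] [ 9.92845063e-01 -1.19409621e-01  9.14751251e-05 -1.22400963e-04] [ 2.69621671e-01  1.67547375e-01 -2.17328187e-01 -1.69456317e-04
 -1.18565859e+00  1.06184784e+00] 2.35
```

View pics/w1.png

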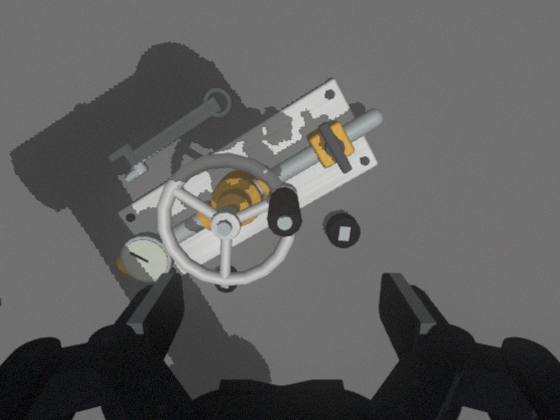

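The wrist view shows the wheel hub at (225,225), the handle's top cap at (285,222) with its body up to (285,195), and the shut-off at (333,145).

```bash
python3 - <<'E'
from h import *
p=arm.camera_params("wrist")
i=cv2.imread("pics/w1.png");hsv=cv2.cvtColor(i,cv2.COLOR_BGR2HSV)
m=np.zeros(i.shape[:2],bool);m[180:245,262:308]=hsv[180:245,262:308,2]<45
b=max(blobs(i,m),key=lambda b:b[1][4]);print(b)
print("handle top",onz(p,285,222,190),"hub",onz(p,225,226,140))
# rim: bounding rays at z=124 (outer edge)
pts=[onz(p,u,v,124) for u,v in((157,225),(224,286),(181,267),(224,152),(270,268),(174,178))]
P=np.array(pts)[:,:2];A=np.c_[2*P,np.ones(len(P))];x=np.linalg.lstsq(A,(P**2).sum(1),rcond=None)[0]
print("rim c",x[:2],"r",np.sqrt(x[2]+x[:2]@x[:2]))
E
```

```text
Traceback (most recent call last):
ValueError: max() iterable argument is empty
```

```bash
python3 - <<'E'
from h import *
p=arm.camera_params("wrist")
print("handle top",onz(p,285,222,190),"hub",onz(p,225,226,140))
P=np.array([onz(p,u,v,124) for u,v in((157,225),(224,286),(181,267),(224,152),(270,268),(174,178))])[:,:2]
A=np.c_[2*P,np.ones(len(P))];x=np.linalg.lstsq(A,(P**2).sum(1),rcond=None)[0]
print("rim c",x[:2],"r",np.sqrt(x[2]+x[:2]@x[:2]))
E
```

```text
handle top [510.90397062 -28.14674903 190.        ] hub [502.14393122  24.26668778 140.        ]
rim c [499.47926231  27.23510106] r 59.803429440556975
```

Emit:
servo_tool(rows=[[[85,1,3,10,0,0,0],[85,1.5,3,35,0,0,0],[85,1.5,3,65,0,0,0],[85,1.5,3,90,0,0,0],[85,1.5,3,106,0,0,0],[85,1.5,3,111,0,0,0],[60,1.5,3,111,0,0,0],[40,1.5,3,111,0,0,0],[30,1.5,3,111,0,0,0],[24,1.5,3,111,0,0,0]]])

```text
clock: 3.65
position: [512.3, -28.1, 151.1]
ee_rot: [0.993, -0.12, 0.001, -0.001]
contact_force: [0.7, 3.4, 1.1]
gripper_width: 24.4
grasp_force: 1.6
```

Emit:
servo_tool(rows=[[[15,0,0,0,0,0,0],[15,0,0,0,0,0,0],[15,0,0,0,0,0,0],[15,0,0,0,0,0,0]]])

```text
clock: 4.15
position: [512.3, -28.1, 151.2]
ee_rot: [0.993, -0.12, 0.001, -0.001]
contact_force: [-0.1, 5.6, 5.9]
gripper_width: 22.8
grasp_force: 58.6
```

```bash
python3 - <<'E'
from h import *
s=arm.read_state();i=arm.get_image("wrist")
cv2.imwrite("pics/w2.png",i[:,:,::-1])
print(s["position"],s["contact_force"],s["gripper_width"],s["grasp_force"],s["clock"])
E
```

```text
[512.30185022 -28.09906812 151.18527962] [-0.13081328  5.62210136  5.90369775] 22.838752326598836 58.568490743637085 4.15
```

View pics/w2.png

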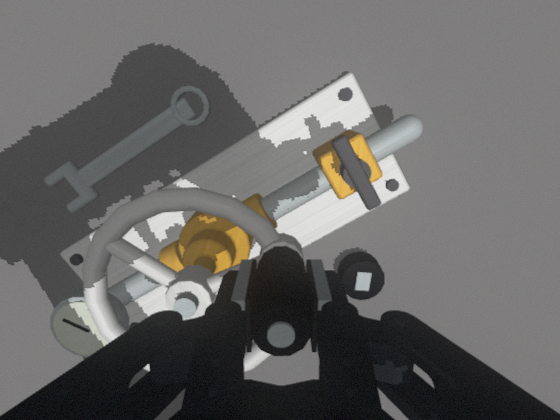

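```bash
cat >> h.py <<'E'
def rows(psi0,psis,R=55):
    f=lambda a:R*np.array([np.cos(np.radians(a)),np.sin(np.radians(a))])
    return [(f(a)-f(psi0)).round(1).tolist() for a in psis]
def st(c=(500.5,26)):
    s=arm.read_state();d=s["position"][:2]-np.array(c)
    th=np.degrees(np.arctan2(d[1],d[0]));f=s["contact_force"];e=d/np.hypot(*d)
    print("psi",(-th-13.8)%360,"r",np.hypot(*d),"Fr",f[:2]@e,"Ft_ccw",f[1]*e[0]-f[0]*e[1],"w",s["gripper_width"],s["grasp_force"],"t",s["clock"],"z",s["position"][2])
E
python3 -c "
from h import *
st();print(rows(64.4,64.4+np.array([3,9,18,30,45,60,75,90,90])))"
```

```text
psi 63.89068656348232 r 55.3719668613295 Fr -4.700137929411975 Ft_ccw 1.1707421829816416 w 22.855178483780087 58.56796324253082 t 4.2 z 151.20854474174183
[[-2.6, 1.2], [-8.1, 3.1], [-16.5, 4.9], [-28.0, 5.2], [-42.0, 2.3], [-54.8, -4.2], [-65.5, -13.8], [-73.4, -25.8], [-73.4, -25.8]]
```

Emit:
servo_tool(rows=[[[15,-2.6,1.2,0,0,0,0],[15,-8.1,3.1,0,0,0,0],[15,-16.5,4.9,0,0,0,0],[15,-28,5.2,0,0,0,0],[15,-42,2.3,0,0,0,0],[15,-54.8,-4.2,0,0,0,0],[15,-65.5,-13.8,0,0,0,0],[15,-73.4,-25.8,0,0,0,0],[15,-73.4,-25.8,0,0,0,0]]])

```text
clock: 5.32
position: [448.7, 15.1, 151.2]
ee_rot: [0.993, -0.119, 0.003, -0.001]
contact_force: [5.1, 4.2, 1.1]
gripper_width: 22.8
grasp_force: 59.0
```

```bash
python3 -c "
from h import *
st();print(rows(154.4,154.4+np.array([5,10,15,15])));print(rows(169.4,169.4+np.array([5,10,15,15])));print(rows(184.4,184.4+np.array([5,10,15,15])))
print(rows(199.4,199.4+np.array([5,10,15,15])))"
```

```text
psi 154.26944522764936 r 52.89784807721519 Fr -5.810443573454934 Ft_ccw -3.056195414649869 w 22.793829027525828 59.025278091430664 t 5.325 z 151.2409655800096
[[-1.9, -4.4], [-3.4, -9.0], [-4.5, -13.6], [-4.5, -13.6]]
[[-0.7, -4.8], [-0.9, -9.5], [-0.8, -14.3], [-0.8, -14.3]]
[[0.6, -4.8], [1.6, -9.5], [3.0, -14.0], [3.0, -14.0]]
[[1.8, -4.5], [4.0, -8.7], [6.5, -12.8], [6.5, -12.8]]
```

Emit:
servo_tool(rows=[[[15,-1.2,-4.5,0,0,0,0],[15,-2.2,-9.2,0,0,0,0],[15,-3,-13.9,0,0,0,0]]])

```text
clock: 5.7
position: [447.6, 27.9, 151.2]
ee_rot: [0.993, -0.12, 0.001, 0.0]
contact_force: [2.5, -2.5, 6.2]
gripper_width: 22.7
grasp_force: 59.6
```

```bash
python3 -c "
from h import *
st((502.5,26))"
```

```text
psi 168.1476548039745 r 54.932851542048226 Fr -2.6066183067504474 Ft_ccw 2.387210989110464 w 22.6728576588763 59.5767205953598 t 5.7 z 151.17701207083306
```

Emit:
servo_tool(rows=[[[15,-0.7,-4.8,0,0,0,0],[15,-0.9,-9.5,0,0,0,0],[15,-0.8,-14.3,0,0,0,0]]])

```text
clock: 6.08
position: [449.8, 41.7, 151.2]
ee_rot: [0.993, -0.12, 0.001, 0.0]
contact_force: [2.7, -3.8, 6.6]
gripper_width: 22.8
grasp_force: 59.6
```

Emit:
servo_tool(rows=[[[15,0.6,-4.8,0,0,0,0],[15,1.6,-9.5,0,0,0,0]]])

```text
clock: 6.32
position: [453.1, 50.4, 151.2]
ee_rot: [0.993, -0.12, 0.0, 0.001]
contact_force: [0.8, -3.6, 7.4]
gripper_width: 22.6
grasp_force: 59.8
```

```bash
python3 -c "
from h import *
st((502.5,26))
for a in (194.4,214.4,234.4,254.4,274.4,294.4,314.4,334.4,354.4,374.4,394.4,414.4,434.4):print(a,rows(a,a+np.array([6,13,20])))"
```

```text
psi 192.46142020826332 r 55.032613606379755 Fr -2.3362776509776455 Ft_ccw 2.889803765148362 w 22.599500243095655 59.777918457984924 t 6.325 z 151.1627835229248
194.4 [[1.7, -5.5], [4.4, -11.6], [7.9, -17.4]]
214.4 [[3.5, -4.6], [8.2, -9.4], [13.4, -13.6]]
234.4 [[4.8, -3.1], [10.9, -6.1], [17.2, -8.3]]
254.4 [[5.6, -1.3], [12.3, -2.0], [19.0, -1.9]]
274.4 [[5.7, 0.7], [12.2, 2.4], [18.5, 4.8]]
294.4 [[5.1, 2.6], [10.7, 6.4], [15.8, 10.8]]
314.4 [[3.9, 4.2], [7.9, 9.7], [11.1, 15.5]]
334.4 [[2.2, 5.3], [4.1, 11.8], [5.1, 18.4]]
354.4 [[0.3, 5.8], [-0.2, 12.5], [-1.5, 19.0]]
374.4 [[-1.7, 5.5], [-4.4, 11.6], [-7.9, 17.4]]
394.4 [[-3.5, 4.6], [-8.2, 9.4], [-13.4, 13.6]]
414.4 [[-4.8, 3.1], [-10.9, 6.1], [-17.2, 8.3]]
434.4 [[-5.6, 1.3], [-12.3, 2.0], [-19.0, 1.9]]
```

Emit:
servo_tool(rows=[[[15,1.7,-5.5,0,0,0,0],[15,4.4,-11.6,0,0,0,0],[15,7.9,-17.4,0,0,0,0]]])

```text
clock: 6.7
position: [464.0, 65.4, 151.1]
ee_rot: [0.993, -0.12, -0.001, 0.001]
contact_force: [-2.0, -1.5, 10.4]
gripper_width: 22.8
grasp_force: 60.0
```

Emit:
servo_tool(rows=[[[15,3.5,-4.6,0,0,0,0],[15,8.2,-9.4,0,0,0,0],[15,13.4,-13.6,0,0,0,0]]])

```text
clock: 7.08
position: [480.0, 76.3, 151.1]
ee_rot: [0.993, -0.12, -0.001, 0.0]
contact_force: [-2.9, 2.2, 10.2]
gripper_width: 22.3
grasp_force: 60.1
```

Emit:
servo_tool(rows=[[[15,4.8,-3.1,0,0,0,0],[15,10.9,-6.1,0,0,0,0],[15,17.2,-8.3,0,0,0,0]]])

```text
clock: 7.45
position: [499.3, 81.0, 151.2]
ee_rot: [0.993, -0.12, -0.0, -0.001]
contact_force: [-1.8, 6.1, 8.8]
gripper_width: 22.9
grasp_force: 60.1
```

Emit:
servo_tool(rows=[[[15,5.6,-1.3,0,0,0,0],[15,12.3,-2,0,0,0,0],[15,19,-1.9,0,0,0,0]]])

```text
clock: 7.82
position: [518.9, 78.6, 151.2]
ee_rot: [0.993, -0.12, 0.0, -0.001]
contact_force: [-1.1, 5.4, 7.1]
gripper_width: 22.7
grasp_force: 59.8
```

Emit:
servo_tool(rows=[[[15,5.7,0.7,0,0,0,0],[15,12.2,2.4,0,0,0,0],[15,18.5,4.8,0,0,0,0]]])

```text
clock: 8.2
position: [536.3, 69.6, 151.2]
ee_rot: [0.993, -0.12, 0.001, -0.001]
contact_force: [0.5, 4.7, 5.6]
gripper_width: 22.6
grasp_force: 59.7
```

Emit:
servo_tool(rows=[[[15,5.1,2.6,0,0,0,0],[15,10.7,6.4,0,0,0,0],[15,15.8,10.8,0,0,0,0]]])

```text
clock: 8.57
position: [549.4, 55.2, 151.3]
ee_rot: [0.993, -0.12, 0.001, -0.001]
contact_force: [1.3, 3.9, 7.2]
gripper_width: 22.5
grasp_force: 59.6
```

Emit:
servo_tool(rows=[[[15,3.9,4.2,0,0,0,0],[15,7.9,9.7,0,0,0,0],[15,11.1,15.5,0,0,0,0]]])

```text
clock: 8.95
position: [555.4, 41.7, 151.2]
ee_rot: [0.993, -0.121, 0.0, -0.005]
contact_force: [-11.3, 37.3, 14.8]
gripper_width: 22.4
grasp_force: 61.3
```

```bash
python3 -c "
from h import *
st((502.5,26))
P=np.array([[512.3,-28.1],[448.7,15.1],[447.6,27.9],[449.8,41.7],[453.1,50.4],[464,65.4],[480,76.3],[499.3,81],[518.9,78.6],[536.3,69.6],[549.4,55.2]])
A=np.c_[2*P,np.ones(len(P))];x=np.linalg.lstsq(A,(P**2).sum(1),rcond=None)[0]
print('c',x[:2],'r',np.sqrt(x[2]+x[:2]@x[:2]));st(x[:2])
s=arm.read_state();print(s['wrist_torque'],s['joint_efforts'])"
```

```text
psi 329.69650994057776 r 55.20610455947964 Fr -0.2172159495208093 Ft_ccw 38.9292405032211 w 22.38320009310164 61.28472626209259 t 8.95 z 151.15221435226212
c [502.59344998  26.0894863 ] r 55.052171865828726
psi 329.7581341693833 r 55.09111564857257 Fr -0.25908599271350663 Ft_ccw 38.928984360945456 w 22.38320009310164 61.28472626209259 t 8.95 z 151.15221435226212
[10.11567135  3.20837704  0.06537111] [-2.02270567e+01 -2.72512364e+01  1.03742373e+01  1.04125911e+01
 -5.44174947e-01 -1.41258774e-02]
```

Emit:
servo_tool(rows=[[[15,-1,-1.8,0,0,0,0],[15,-1.6,-3,0,0,0,0],[15,-1.6,-3,0,0,0,0]]])

```text
clock: 9.32
position: [555.2, 42.2, 151.2]
ee_rot: [0.993, -0.12, 0.001, -0.002]
contact_force: [0.8, 9.1, 5.7]
gripper_width: 22.6
grasp_force: 60.0
```

```bash
python3 -c "
from h import *
st((502.6,26.1))
a0=330.8
for k in (0,1):
  a=a0-180*k;print(a,rows(a,a-np.array([4,12,25,43,63,85,107,129,151,173])if k==0 else a-np.arange(20,201,20)))
"
```

```text
psi 329.1569603912001 r 55.0576187443863 Fr 3.4348006243942475 Ft_ccw 8.512765365841885 w 22.60619628241943 60.04736602306366 t 9.325 z 151.22746907322087
330.8 [[-2.0, -3.3], [-6.6, -9.4], [-15.8, -17.8], [-31.2, -25.5], [-50.1, -28.1], [-70.6, -23.3], [-87.7, -11.2], [-99.1, 6.4], [-103.0, 27.0], [-98.9, 47.6]]
150.8 [[12.1, 14.8], [28.5, 24.6], [47.2, 28.2], [66.1, 25.1], [82.8, 15.8], [95.3, 1.3], [102.0, -16.5], [102.3, -35.6], [96.0, -53.7], [83.9, -68.5]]
```

```bash
python3 -c "
from h import *
i=arm.get_image('wrist');cv2.imwrite('pics/ref.png',i[:,:,::-1])
a=330.8
print(rows(a,a-np.array([3,10,20,35,53,72,91,110,130,150])))
for b in (150,330):print(rows(a-b,a-b-np.arange(18,181,18)))
b=510;print(rows(a-b,a-b-np.array([18,36,54,72,90,108,124,138,147,150])))
b=660;print(rows(a-b,a-b-np.array([6,15,25,35,44,51,55,55])))
"
```

```text
[[-1.5, -2.5], [-5.4, -7.9], [-12.1, -14.8], [-24.1, -22.7], [-40.5, -27.7], [-58.7, -27.1], [-75.7, -20.7], [-89.6, -9.1], [-99.4, 7.3], [-103.0, 26.1]]
[[2.5, 17.0], [10.1, 32.5], [22.0, 44.8], [37.3, 52.8], [54.2, 55.8], [71.3, 53.3], [86.7, 45.7], [99.0, 33.7], [107.1, 18.5], [110.0, 1.5]]
[[-2.5, -17.0], [-10.1, -32.5], [-22.0, -44.8], [-37.3, -52.8], [-54.2, -55.8], [-71.3, -53.3], [-86.7, -45.7], [-99.0, -33.7], [-107.1, -18.5], [-110.0, -1.5]]
[[2.5, 17.0], [10.1, 32.5], [22.0, 44.8], [37.3, 52.8], [54.2, 55.8], [71.3, 53.3], [85.1, 46.8], [95.3, 38.1], [100.7, 31.4], [102.2, 28.9]]
[[2.7, -5.1], [5.7, -13.2], [7.5, -22.6], [7.6, -32.2], [6.3, -40.7], [4.4, -47.2], [2.9, -50.7], [2.9, -50.7]]
```

Emit:
servo_tool(rows=[[[15,-1.5,-2.5,0,0,0,0],[15,-5.4,-7.9,0,0,0,0],[15,-12.1,-14.8,0,0,0,0],[15,-24.1,-22.7,0,0,0,0],[15,-40.5,-27.7,0,0,0,0],[15,-58.7,-27.1,0,0,0,0],[15,-75.7,-20.7,0,0,0,0],[15,-89.6,-9.1,0,0,0,0],[15,-99.4,7.3,0,0,0,0],[15,-103,26.1,0,0,0,0]]])

```text
clock: 10.62
position: [449.0, 38.9, 151.2]
ee_rot: [0.993, -0.119, 0.002, -0.001]
contact_force: [9.1, -0.4, 1.4]
gripper_width: 22.8
grasp_force: 60.0
```

Emit:
servo_tool(rows=[[[15,2.8,17,0,0,0,0],[15,10.6,32.5,0,0,0,0],[15,22.5,44.8,0,0,0,0],[15,37.8,52.8,0,0,0,0],[15,54.7,55.8,0,0,0,0],[15,71.8,53.3,0,0,0,0],[15,87.2,45.7,0,0,0,0],[15,99.5,33.7,0,0,0,0],[15,107.6,18.5,0,0,0,0],[15,110.5,1.5,0,0,0,0]]])

```text
clock: 11.88
position: [555.1, 9.7, 151.1]
ee_rot: [0.993, -0.12, -0.001, 0.001]
contact_force: [-1.6, -1.8, 10.2]
gripper_width: 22.1
grasp_force: 60.4
```

Emit:
servo_tool(rows=[[[15,-2.5,-17,0,0,0,0],[15,-10.1,-32.5,0,0,0,0],[15,-22,-44.8,0,0,0,0],[15,-37.3,-52.8,0,0,0,0],[15,-54.2,-55.8,0,0,0,0],[15,-71.3,-53.3,0,0,0,0],[15,-86.7,-45.7,0,0,0,0],[15,-99,-33.7,0,0,0,0],[15,-107.1,-18.5,0,0,0,0],[15,-110,-1.5,0,0,0,0]]])

```text
clock: 13.12
position: [449.0, 38.6, 151.2]
ee_rot: [0.993, -0.12, 0.001, -0.001]
contact_force: [6.2, 1.3, 2.7]
gripper_width: 22.5
grasp_force: 60.2
```

Emit:
servo_tool(rows=[[[15,2.5,17,0,0,0,0],[15,10.1,32.5,0,0,0,0],[15,22,44.8,0,0,0,0],[15,37.3,52.8,0,0,0,0],[15,54.2,55.8,0,0,0,0],[15,71.3,53.3,0,0,0,0],[15,85.1,46.8,0,0,0,0],[15,95.3,38.1,0,0,0,0],[15,100.7,31.4,0,0,0,0],[15,102.2,28.9,0,0,0,0]]])

```text
clock: 14.38
position: [539.9, -14.3, 151.1]
ee_rot: [0.993, -0.12, -0.002, 0.001]
contact_force: [-2.9, -0.7, 11.3]
gripper_width: 22.6
grasp_force: 60.7
```

```bash
python3 -c "
from h import *
st((502.6,26.1))"
```

```text
psi 33.48683649809092 r 54.99684299881677 Fr -1.5001103277984336 Ft_ccw -2.6140899884471747 w 22.563922968321624 60.70343613624573 t 14.375 z 151.14307083390284
```

Emit:
servo_tool(rows=[[[15,2.7,-5.1,0,0,0,0],[15,5.7,-13.2,0,0,0,0],[15,7.5,-22.6,0,0,0,0],[15,7.6,-32.2,0,0,0,0],[15,6.3,-40.7,0,0,0,0],[15,4.4,-47.2,0,0,0,0],[15,2.9,-50.7,0,0,0,0],[15,2.9,-50.7,0,0,0,0]]])

```text
clock: 15.38
position: [557.0, 34.4, 151.2]
ee_rot: [0.993, -0.12, 0.001, -0.0]
contact_force: [2.9, -0.3, 8.0]
gripper_width: 22.5
grasp_force: 60.4
```

```bash
python3 -c "
from h import *
st((502.6,26.1));print(loc([555.2,42.3,151.2]))"
```

```text
psi 337.4765347871974 r 55.04044426627449 Fr 2.781148981986054 Ft_ccw -0.6800332453072565 w 22.542975811703197 60.35085618495941 t 15.375 z 151.2168168284163
[-3.62223329 -7.19659185  0.0114714 ]
```

Emit:
servo_tool(rows=[[[15,-1.2,-3,0,0,0,0],[15,-2.6,-5.5,0,0,0,0],[15,-3.6,-7.3,0,0,0,0],[15,-3.6,-7.3,0,0,0,0],[15,-3.6,-7.3,0,0,0,0]]])

```text
clock: 16.0
position: [555.2, 42.2, 151.2]
ee_rot: [0.993, -0.12, 0.001, 0.0]
contact_force: [3.2, 0.1, 7.0]
gripper_width: 22.7
grasp_force: 60.3
```

```bash
python3 -c "
from h import *
st((502.6,26.1));print(loc([555.2,42.3,151.2]))
i=arm.get_image('wrist')[:,:,::-1].copy();cv2.imwrite('pics/end.png',i)
r=cv2.imread('pics/ref.png')
g=lambda x:cv2.cvtColor(x,cv2.COLOR_BGR2GRAY).astype(np.float32)
a,b=g(r),g(i);print(cv2.phaseCorrelate(a,b,cv2.createHanningWindow((560,420),cv2.CV_32F)))
cv2.imwrite('pics/cmp.png',cv2.resize(np.hstack([r,i]),(800,300)))"
```

```text
psi 329.23192151001507 r 55.01267746680975 Fr 3.1228098461859335 Ft_ccw -0.8937608431868185 w 22.74049822610993 60.32629609107971 t 16.0 z 151.2017226713528
[-0.05195096 -0.13671752  0.00165027]
((-0.519679230366819, -0.007840225502491194), 0.9352566613336649)
```

View pics/cmp.png

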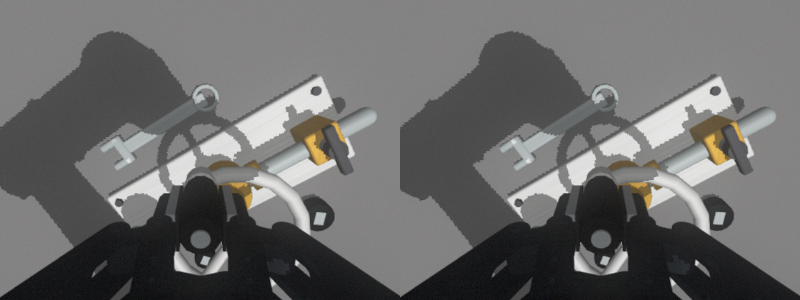

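The reference and final views match: handle cap at about (200,238) and (600,238) in the two halves, still between the fingers. The shut-off bar and the spanner are where they were.

```bash
python3 -c "
from bench import arm
print(arm.job_done())"
```

```text
the job is handed in; nothing more can be done
None
```

The metering valve was closed against its stop, then opened two full turns to within about 0.3° by my measurement; the crank handle is still gripped, and the job was handed in at about 16 s.

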